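Shut and lock the valve case with the blade key

ROBOT

A 6-joint arm with a two-finger parallel gripper is mounted at the origin on a cart in front of the work surface, level with it; the furniture and walls round the work are solid. World frame = base frame: x ahead of the robot, y to its left, z up, the work surface at z = 0. Lengths are in mm, angles in rad, forces in N, time in s.
With the tool pointing down it reaches from about 275 to 1000 mm from the base axis. Payload 8.4 kg.
Tool frame: the origin (TCP) lies on the mounting face of the last link; the fingertips stand 173 mm ahead of it and the grasp point (between the pads) lies 155 mm ahead of it; z points along the fingers, y is the line along which they close (so a half turn about z gives the same grasp; the last joint's range is limited). The gripper opens to 85 mm and grips with 20 to 120 N. Pads are 22 mm wide; open, the fingers measure 114 mm over their backs; the gripper's body (76 mm by 85 mm) begins 54 mm behind the grasp point. The pads swing forward as they close: fully open they stand 13 mm farther back than shut.
Start: joints at [1.152, 0.353, 1.633, -0, 1.155, -0.002], TCP at [253.022, 571.497, 404.681] pointing down, gripper open.
Joint ranges: [-2.63, 2.63], [-0.92, 2.1], [0.06, 2.66], [-1.3, 4.44], [0, 2.69], [-3.02, 3.02]. Speed limits (rad/s): [2.22, 2.22, 2.79, 3.14, 3.14, 3.14].

INTERFACE

Orientations are given as [roll, pitch, yaw] about the fixed x, y, z axes, in that order (R = Rz(yaw) Ry(pitch) Rx(roll)).
In Python, from rig import r gives the robot as it stands.
- The arm moves only by the tool apply_moves, never from a script. Its argument "deltas" is a list of rows, each an object with "claw": the gripper command: -1 is fully open, 1 is shut, values between are in proportion; "delta_pos": the shift along the tool's x, y, z in cm, a list of three; "yaw": the turn about the tool's z in rad. In form: [{"claw": claw, "delta_pos": [tx, ty, tz], "yaw": yaw}, ...]. A call has 1 to 8 rows; each row shifts and turns the commanded pose from where the row before left it, along the tool's axes as they then stand; what a row does not reach is not made up. A row lasts 1/8 s, in which the tool goes at most 62.5 mm and 10.7 degrees, less where a joint would pass 70% of its speed; a pose out of reach is approached as far as the arm can. A call with a gripper value outside its range is refused whole. The fingers move at their own pace and stop on an object; "grip_force" is the grip in N (left out, the last holds). Time passes only in rows, so rows that do not move let the fingers close. It gives the time, the measured TCP pose, the force, the opening and the grip force at its end, in the units of the state.
- r.sense(): the state, without advancing time (a new reading comes with each control period).
- r.grab_frame(name): name is "side" or "top"; returns a dict with "img" (480x640x3 uint8, blue, green, red), "z_map" (480x640 float32, mm along the optical axis (not along the pixel's ray), 0 where there is no reading), "fx", "fy", "cx", "cy" (pixels), "eye" and "rotation" of the camera in the world. Camera axes: x right, y up, looking along -z (the intrinsics and any distortion apply to the point x, -y, -z); pixel columns grow to the right and rows downward; lengths in mm; the calibration is good to about 2 mm. A picture is of the moment at which its call begins.
- r.sign_off(): hands the job in; it is judged then, once.
The state is a dict: "clock": time; "qpos": joint angles; "qvel": joint speeds; "joint_efforts": joint torques, N m; "eef_pos": TCP position; "tcp_rot": TCP orientation; "contact_force": force on the tool from outside, world axes, zero at the start; "wrist_torque": the same for the moment, N m; "opening": opening from 0.0 (shut) to 1.0 (fully open); "grasp_force": force on a finger pad.
Only numpy, scipy, OpenCV 4.12 (cv2) and the standard library are available. Lean on these libraries where they do the work, as an engineer would, in place of code of your own. Each camera call takes 0.05 s, during which the arm holds its last target. There are 200 camera calls.

TASK

Press the cover of the grey valve case fully shut. Then take the blade key from its holder, put its blade in the slot of the round cam lock and turn the lock clockwise a quarter turn until it seats, with its tongue pointing back over the cover. Put the key back down in its holder, fully home, and leave the other things on the worktop where they are.

Things in the scene. Friction and masses are not known exactly. Their poses are not given: they have to be found in the camera images.
- case: Grey metal case fixed to the worktop, 50 mm high, 180 wide (y), x from -95 to +85 mm of its origin, which is at worktop level; z up; front -x, towards the robot (within 0.25 rad). Front 75 mm: solid apron, cam lock on top at x = -60 mm; behind: open tray under the cover. A bottle shelf overhead (beyond world x = 0.61 m, 0.42 m above the worktop): keep wrist and arm clear when moving sideways.
- cover (a joint): Angle of the plain aluminium cover (rad): 0 shut, grows as it opens; starts 0.35 to 0.75. Plate 103 mm (x) by 180 mm (y), 8 mm thick, hinged along y at its far edge: the hinge line lies at case x = +80 mm, z = 54 mm; the front edge rises. Shut, its top is 58 mm above the worktop and its front edge is at case x = -23 mm. A stiff hinge keeps it where it is left; a push of about 5 N down on its top closes it. It stops hard at 0.
- cover_press (a point): Point on the cover's top face, 60 mm from the hinge line, in the middle of its width; z is the face's normal.
- cam (a joint): Turn of the cam lock (rad): 0 open, grows clockwise seen from above, hard stop at 1.571 = locked; starts 0 to 0.25. Friction 0.08 N m; stays where it is left.
- cam_slot (a point): Centre of the slot's mouth on the lock's axis, at the top face of the round steel drum (60 mm diameter, top 72 mm above the worktop). The slot runs along this frame's y, 50 mm long, 6 mm wide, bevelled to 14 mm at the mouth over the top 4 mm; flat floor 12 mm below the mouth. z up. The dark latch tongue (16 mm wide) sticks out along +y to 60 mm from the axis, its top 6 mm below the mouth: open, it points to the case's +y; locked, to the case's +x, over the cover.
- key: Blade key, 0.16 kg, stands upright in the holder. Origin at the underside, centre, of its dark collar (30 mm x by 56 mm y, 8 mm high); z up. Below: flat steel blade 4 mm thick (x), 40 mm wide (y), 45 mm long, its last few mm thinned to 2.5 mm. Above the collar: black handle block 16 mm thick (x), 60 mm wide (y), from 8 to 58 mm above the origin; grip it across its thickness (x). Either way round works in slot and holder.
- key_grip (a point): Middle of the key's handle, 33 mm above its origin; axes as the key's.
- key_tip (a point): Centre of the blade's end, 45 mm below the key's origin; axes as the key's.
- holder: Plain grey plastic block fixed to the worktop, 40 by 70 mm and 62 mm high on a 70 by 90 mm foot. Origin under it at worktop level; z up. In its flat top is a pocket for the blade, along its y: 48 mm long, 8 mm wide, flared to 22 mm at the mouth over the top 8 mm; 56 mm deep, so that the key hangs by its collar on the flat top.
- holder_seat (a point): Centre of the pocket's mouth in the holder's flat top, 62 mm above the worktop; axes as the holder's. The key's origin lies here when it is home.
- tea_tin: Bystander: green and grey tea tin, 74 mm diameter, 92 high. Origin under it.
- ball_valve: Bystander: brass ball valve with a red lever, about 32 by 115 by 49 mm. Origin under it, 18 mm off its middle along y.
- cap_black: Bystander: black bottle cap, 57 mm diameter, 24 high. Origin under it.
- tea_strainer: Bystander: steel tea strainer cup, 82 mm diameter, 61 high. Origin under it.
There are look-alikes about, which are no part of the job. What is shaped like the key but pink is not meant.

How it is judged:
By the outcome, as a careful person would: the job done as asked, in the order asked, and still so for the second after the job is handed in, with the robot touching nothing.
It also fails if it takes over 69 s, if anything falls off the work surface, if the arm or the gripper's body presses on something with over 40 N, if the wrist force passes 120 N, or if a joint passes its speed limit or range.

## Working session

There is one attempt and no reset: what is moved stays moved. The work goes in short steps, Python scripts to look and compute and a tool call to move; the robot and the scene stay as the last step left them, time stands still between calls to the robot, and variables do not carry over. Pictures are saved under pics/ and viewed, at most 10 in all, crops included, and the job is handed in when it is done.

Besides the shell and the picture viewer there is one more tool, called by a JSON object that holds its "method" and its "body". apply_moves: Moves the arm, as the interface text tells. Its arguments: {"type":"object","properties":{"deltas":{"type":"array"},"grip_force":{"type":"number"}},"required":["deltas"]}

```bash
ls; mkdir -p pics; cat > h.py <<'E'
import numpy as np, cv2
from rig import r
from scipy.spatial.transform import Rotation as Ro
def cloud(f):
    R=np.array(f["rotation"]); R=R if R.shape==(3,3) else Ro.from_euler('xyz',R).as_matrix()
    v,u=np.mgrid[0:480,0:640]; z=f["z_map"]
    P=np.stack([(u-f["cx"])/f["fx"]*z,-(v-f["cy"])/f["fy"]*z,-z],-1)
    P=P@R.T+np.array(f["eye"]); P[z==0]=np.nan
    return P
E
python3 - <<'E'
from h import *
print(r.sense())
for n in("top","side"):
    f=r.grab_frame(n); cv2.imwrite(f"pics/{n}0.png",f["img"]); print({k:v for k,v in f.items() if k not in("img","z_map")})
    np.save(f"{n}0.npy",cloud(f))
E
```

```text
pics
{'clock': 0.0, 'qpos': array([ 1.15159631e+00,  3.53708381e-01,  1.63412218e+00,  2.22925689e-05,
        1.15520722e+00, -2.41453460e-03]), 'qvel': array([-3.34224381e-04,  2.69759374e-03,  4.75570435e-04,  1.03465808e-03,
        2.01293233e-03,  1.89895801e-05]), 'joint_efforts': array([-1.98020280e-03, -6.05272579e+01, -3.42055929e+01, -3.17588783e-04,
        9.99634067e-03, -1.51553769e-05]), 'eef_pos': array([252.92816727, 571.2892785 , 403.92900256]), 'tcp_rot': array([-3.14014758e+00, -2.38712175e-05,  2.72479814e+00]), 'contact_force': array([-0.03719705, -0.32069349,  1.19266213]), 'wrist_torque': array([0.01383869, 0.01166428, 0.04157641]), 'grasp_force': 0.0, 'opening': 0.9994699285218424}
{'fx': 470.1765402496849, 'fy': 470.1765402496849, 'cx': 319.6527638217709, 'cy': 236.90390600157204, 'eye': array([4.43125168e+02, 1.25900591e+00, 1.30189761e+03]), 'rotation': array([ 0.07758029,  0.01171651, -1.54360139])}
{'fx': 585.7004317535893, 'fy': 585.7004317535893, 'cx': 333.7994606917581, 'cy': 236.7805979676094, 'eye': array([ -244.74757893, -1079.85411596,   849.3678403 ]), 'rotation': array([ 1.04855918e+00, -4.58751568e-04, -6.19425311e-01])}
```

View pics/top0.png

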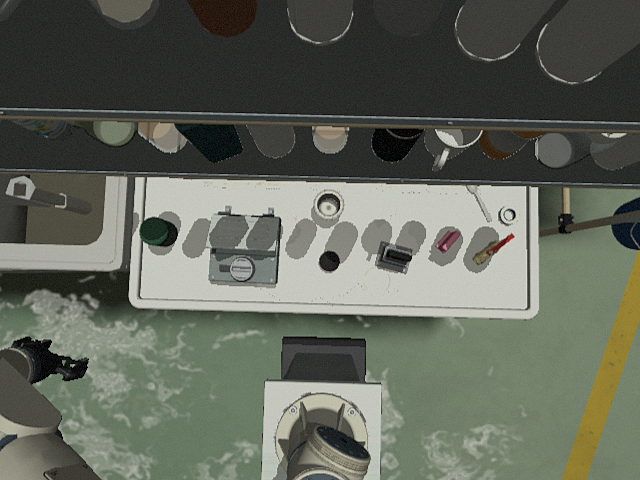

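View pics/side0.png

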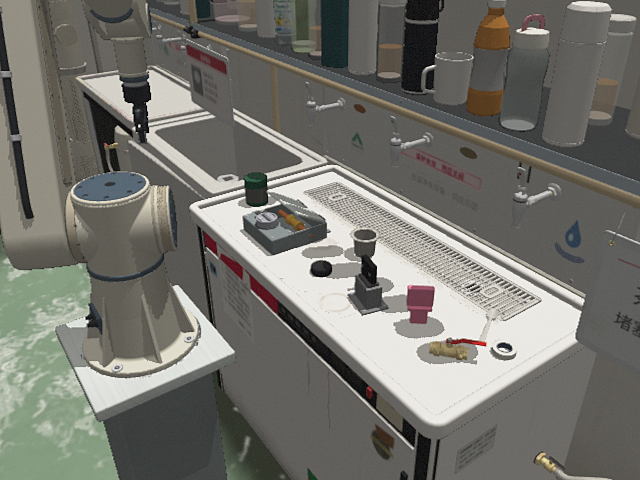

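The top view shows the case at about (244,250) with its cam at (242,268). The key in its holder is at about (396,256), and the pink decoy at (447,241). I'll measure from the depth and enlarge those regions.

```bash
python3 - <<'E'
from h import *
im=cv2.imread("pics/top0.png")
a=cv2.resize(im[205:295,200:290],(400,400),interpolation=cv2.INTER_CUBIC);b=cv2.resize(im[225:285,365:425],(400,400),interpolation=cv2.INTER_CUBIC)
cv2.imwrite("pics/crop0.png",np.hstack([a,b]))
T=np.load("top0.npy");S=np.load("side0.npy")
def rect(P,zl,zh,x0,x1,y0,y1,name):
    p=P.reshape(-1,3);m=(p[:,2]>zl)&(p[:,2]<zh)&(p[:,0]>x0)&(p[:,0]<x1)&(p[:,1]>y0)&(p[:,1]<y1);q=p[m]
    if len(q)<5: print(name,len(q));return
    print(name,len(q),cv2.minAreaRect(q[:,:2].astype(np.float32)),"z",np.median(q[:,2]).round(1),q.mean(0).round(1))
c=T[268,242];k=T[256,396];print(c,k,T[240,225],T[240,262],T[300,300])
for n,P in(("top",T),("side",S)):
    rect(P,66,78,c[0]-60,c[0]+60,c[1]-70,c[1]+70,n+" drum")
    rect(P,45,54,c[0]-60,c[0]+60,c[1]-150,c[1]+150,n+" apron")
    rect(P,100,140,k[0]-70,k[0]+70,k[1]-70,k[1]+70,n+" key top")
    rect(P,55,67,k[0]-70,k[0]+70,k[1]-70,k[1]+70,n+" holder top/collar")
    rect(P,5,16,k[0]-80,k[0]+80,k[1]-80,k[1]+80,n+" foot")
for v in range(212,285,5): print(v,T[v,250].round(0),T[v,222].round(0))
E
```

```text
[451.51524428 221.42515472  58.82983213] [ 491.71624865 -175.62615426  117.08813153] [521.99791437 261.46839372  96.66524124] [524.71713955 166.45491598  93.65792676] [368.3286728   68.69745212  -2.64836803]
top drum 385 ((445.969970703125, 232.2306365966797), (58.342891693115234, 81.51630401611328), 23.470657348632812) z 71.2 [450.3 226.5  71.1]
top apron 1290 ((462.3238830566406, 221.35487365722656), (180.37881469726562, 96.258056640625), 89.61845397949219) z 50.2 [454.8 218.9  50.1]
top key top 163 ((494.3502502441406, -184.271484375), (59.90239715576172, 16.175477981567383), 77.02978515625) z 119.4 [ 494.1 -182.9  118.6]
top holder top/collar 159 ((494.6686706542969, -183.96646118164062), (69.22858428955078, 40.20888137817383), 76.96257019042969) z 62.4 [ 493.4 -179.1   62.1]
top foot 374 ((490.67291259765625, -173.96710205078125), (154.06227111816406, 156.7130126953125), 1.572810173034668) z 7.0 [ 488.  -172.9    7.2]
side drum 210 ((452.4630432128906, 230.85345458984375), (85.66517639160156, 57.09197235107422), 64.04957580566406) z 71.5 [447.  222.3  71.2]
side apron 572 ((459.
[... 444 characters left out ...]
(488.10357666015625, -178.75363159179688), (138.418212890625, 164.15396118164062), 82.07749938964844) z 7.8 [ 479.2 -196.9    8.5]
212 [609. 216.  -2.] [599. 281.  60.]
217 [588. 206.  56.] [586. 280.  60.]
222 [573. 203.  72.] [571. 277.  72.]
227 [559. 201.  78.] [557. 273.  85.]
232 [546. 200.  82.] [543. 273.  86.]
237 [532. 198.  92.] [530. 271.  92.]
242 [518. 196.  99.] [516. 268.  99.]
247 [505. 195. 106.] [503. 266. 107.]
252 [497. 211.   1.] [495. 288.   5.]
257 [482. 204.  44.] [479. 278.  49.]
262 [468. 198.  74.] [466. 277.  49.]
267 [455. 199.  69.] [453. 272.  68.]
272 [442. 198.  70.] [440. 276.  51.]
277 [428. 200.  54.] [426. 275.  50.]
282 [414. 208.   2.] [412. 285.   1.]
```

View pics/crop0.png

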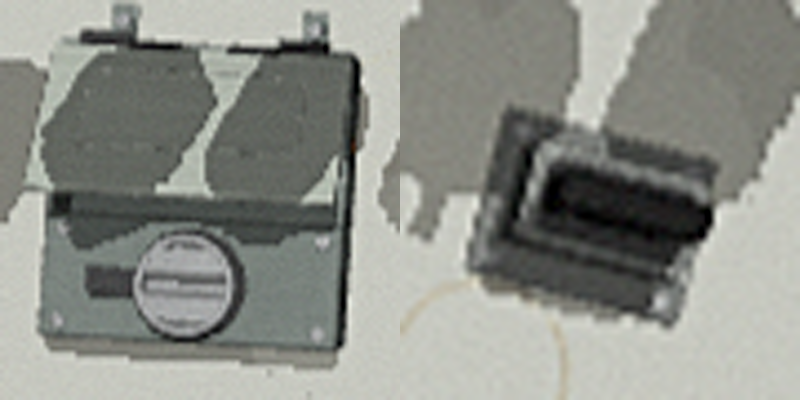

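The left crop shows the drum centre at about (188,284), with its slot near horizontal and the tongue pointing left (+y). The bolts are at (55,320), (318,332) and (322,240). The right crop shows the key standing in its holder, turned by about -0.23 rad.

```bash
cat >> h.py <<'E'
def ray(f,u,v,z):
    R=Ro.from_euler('xyz',f["rotation"]).as_matrix()
    d=R@np.array([(u-f["cx"])/f["fx"],-(v-f["cy"])/f["fy"],-1]); e=np.array(f["eye"])
    return e+d*(z-e[2])/d[2]
def go(x,y,z,yaw=None,s=None):
    "tool-frame steps (cm) to world TCP target, after turning to yaw"
    s=s or r.sense(); p=s["eef_pos"]; y0=s["tcp_rot"][2]; yaw=y0 if yaw is None else yaw
    def t(yw): 
        d=np.array([x,y,z])-p; return (np.array([np.cos(yw)*d[0]+np.sin(yw)*d[1],np.sin(yw)*d[0]-np.cos(yw)*d[1],-d[2]])/10).round(2)
    dy=(yaw-y0+np.pi)%(2*np.pi)-np.pi
    print("pos",p.round(1),"rot",s["tcp_rot"].round(4),"tool cm now",t(y0),"after yaw",t(yaw),"world yaw delta",round(dy,3),"q",s["qpos"].round(2))
E
python3 - <<'E'
from h import *
f=dict(fx=470.1765,fy=470.1765,cx=319.6528,cy=236.9039,eye=[443.125,1.259,1301.898],rotation=[0.07758029,0.01171651,-1.54360139])
c=lambda a,b,z:ray(f,200+(a+.5)*90/400-.5,205+(b+.5)*90/400-.5,z)
D=c(188,284,72);print("drum",D)
for n,a,b,z in(("bolt",(55,320),(318,332),50),("frontedge",(42,340),(342,350),50),("slot",(142,284),(230,281),72),("tongue",(88,282),(188,284),68)):
    p,q=c(*a,z),c(*b,z);d=p-q;print(n,p.round(1),q.round(1),"y-axis yaw",np.arctan2(-d[0],d[1]).round(3))
p=np.load("top0.npy").reshape(-1,3)
q=p[(p[:,2]>69)&(p[:,2]<76)&(np.hypot(p[:,0]-D[0],p[:,1]-D[1])<40)];print(cv2.minEnclosingCircle(q[:,:2].astype(np.float32)))
q=p[(p[:,2]>47)&(p[:,2]<53)&(abs(p[:,0]-D[0])<28)&(abs(p[:,1]-D[1])<110)]
print(cv2.minAreaRect(q[:,:2].astype(np.float32)))
# apron front edge fit
e=[(y,q[abs(q[:,1]-y)<4][:,0].min()) for y in range(140,300,8) if (abs(q[:,1]-y)<4).sum()>3];e=np.array(e);print(np.polyfit(e[:,0],e[:,1],1))
# cover plane
q=p[(p[:,2]>66)&(p[:,2]<112)&(p[:,0]>D[0]+45)&(p[:,0]<600)&(abs(p[:,1]-D[1])<80)]
A=np.linalg.lstsq(np.c_[q[:,:2],np.ones(len(q))],q[:,2],rcond=None)[0];print("cover",A,np.arctan(np.hypot(*A[:2])),"yaw",np.arctan2(A[1],A[0]))
go(525,225,350)
E
```

```text
drum [450.08340693 219.26839111  72.        ]
bolt [426.6 302.1  50. ] [423.7 144.2  50. ] y-axis yaw -0.018
frontedge [414.4 309.3  50. ] [413.4 129.5  50. ] y-axis yaw -0.006
slot [449.3 246.4  72. ] [452.5 194.6  72. ] y-axis yaw 0.061
tongue [449.7 279.2  68. ] [450.1 220.   68. ] y-axis yaw 0.007
((450.994384765625, 224.2511444091797), 31.96486473083496)
((449.85479736328125, 221.87332153320312), (55.7855339050293, 179.47743225097656), 0.10845977813005447)
[3.51709589e-03 4.23026075e+02]
cover [-5.29393217e-01  1.32532148e-02  3.70738888e+02] 0.4870142948501052 yaw 3.116563154347312
pos [252.9 571.3 404. ] rot [-3.1403 -0.      2.7248] tool cm now [-38.9  -20.65   5.4 ] after yaw [-38.9  -20.65   5.4 ] world yaw delta 0.0 q [ 1.15  0.35  1.63  0.    1.16 -0.  ]
```

{"method": "apply_moves", "body": {"deltas": [{"claw": 1, "delta_pos": [-4.86, -2.58, 0.67], "yaw": 0}, {"claw": 1, "delta_pos": [-4.86, -2.58, 0.67], "yaw": 0}, {"claw": 1, "delta_pos": [-4.86, -2.58, 0.67], "yaw": 0}, {"claw": 1, "delta_pos": [-4.86, -2.58, 0.67], "yaw": 0}, {"claw": 1, "delta_pos": [-4.86, -2.58, 0.67], "yaw": 0}, {"claw": 1, "delta_pos": [-4.86, -2.58, 0.67], "yaw": 0}, {"claw": 1, "delta_pos": [-4.86, -2.58, 0.67], "yaw": 0}, {"claw": 1, "delta_pos": [-4.86, -2.58, 0.67], "yaw": 0}]}}

```text
clock: 1.1
eef_pos: [525.8, 223.8, 350.7]
tcp_rot: [-3.141, -0.0, 2.725]
contact_force: [0.6, 0.3, -0.4]
opening: 0.0
grasp_force: 0.0
```

{"method": "apply_moves", "body": {"deltas": [{"claw": 1, "delta_pos": [0, 0, 0], "yaw": 0}, {"claw": 1, "delta_pos": [0, 0, 0], "yaw": 0}, {"claw": 1, "delta_pos": [0, 0, 0], "yaw": 0}]}}

```text
clock: 1.48
eef_pos: [524.3, 226.3, 351.1]
tcp_rot: [-3.142, -0.0, 2.726]
contact_force: [-0.3, 0.0, -0.7]
opening: -0.003
grasp_force: 0.0
```

```bash
python3 -c "
from h import *
go(528,222,240)"
```

```text
pos [524.3 226.3 351.1] rot [-3.1416e+00 -3.0000e-04  2.7261e+00] tool cm now [-0.51 -0.24 11.11] after yaw [-0.51 -0.24 11.11] world yaw delta 0.0 q [ 0.4   0.33  1.8   0.    1.01 -0.75]
```

{"method": "apply_moves", "body": {"deltas": [{"claw": 1, "delta_pos": [-0.5, -0.2, 2], "yaw": 0}, {"claw": 1, "delta_pos": [0, 0, 2], "yaw": 0}, {"claw": 1, "delta_pos": [0, 0, 2], "yaw": 0}, {"claw": 1, "delta_pos": [0, 0, 1.5], "yaw": 0}, {"claw": 1, "delta_pos": [0, 0, 1.5], "yaw": 0}, {"claw": 1, "delta_pos": [0, 0, 1.2], "yaw": 0}, {"claw": 1, "delta_pos": [0, 0, 1], "yaw": 0}, {"claw": 1, "delta_pos": [0, 0, 0.3], "yaw": 0}]}}

```text
clock: 2.48
eef_pos: [528.6, 221.5, 235.4]
tcp_rot: [-3.141, -0.001, 2.725]
contact_force: [-0.7, -0.5, 1.9]
opening: -0.005
grasp_force: 0.7
```

{"method": "apply_moves", "body": {"deltas": [{"claw": 1, "delta_pos": [0, 0, 0.2], "yaw": 0}, {"claw": 1, "delta_pos": [0, 0, 0.2], "yaw": 0}]}}

```text
clock: 2.72
eef_pos: [528.8, 221.5, 232.2]
tcp_rot: [3.141, 0.0, 2.725]
contact_force: [-1.1, -0.1, 1.7]
opening: -0.002
grasp_force: 0.8
```

{"method": "apply_moves", "body": {"deltas": [{"claw": 1, "delta_pos": [0, 0, 0.15], "yaw": 0}, {"claw": 1, "delta_pos": [0, 0, 0.1], "yaw": 0}, {"claw": 1, "delta_pos": [0, 0, 0.1], "yaw": 0}]}}

```text
clock: 3.1
eef_pos: [528.9, 221.6, 231.1]
tcp_rot: [3.141, 0.0, 2.725]
contact_force: [-12.7, -4.4, 39.2]
opening: -0.002
grasp_force: 19.6
```

{"method": "apply_moves", "body": {"deltas": [{"claw": 1, "delta_pos": [0, 0, -1], "yaw": 0}, {"claw": 1, "delta_pos": [0, 0, -3], "yaw": 0.17}, {"claw": 1, "delta_pos": [0, 0, -3], "yaw": 0.17}, {"claw": 0.0, "delta_pos": [0, 0, -3], "yaw": 0.17}, {"claw": -1, "delta_pos": [0, 0, -0.5], "yaw": 0.17}, {"claw": -1, "delta_pos": [0, 0, 0], "yaw": 0.17}, {"claw": -1, "delta_pos": [0, 0, 0], "yaw": 0.17}, {"claw": -1, "delta_pos": [0, 0, 0], "yaw": 0.17}]}}

```text
clock: 4.1
eef_pos: [528.8, 221.5, 333.8]
tcp_rot: [3.141, -0.0, 1.529]
contact_force: [-0.1, 0.5, -0.2]
opening: 0.996
grasp_force: 0.0
```

{"method": "apply_moves", "body": {"deltas": [{"claw": -1, "delta_pos": [0, 0, 0], "yaw": 0.18}, {"claw": -1, "delta_pos": [0, 0, 0], "yaw": 0}, {"claw": -1, "delta_pos": [0, 0, 0], "yaw": 0}]}}

```text
clock: 4.47
eef_pos: [528.8, 221.5, 333.6]
tcp_rot: [3.141, -0.0, 1.359]
contact_force: [0.1, 0.6, -0.9]
opening: 1.001
grasp_force: 0.0
```

```bash
python3 - <<'E'
from h import *
go(493,-185,340,1.344)
f=r.grab_frame("top");cv2.imwrite("pics/top1.png",f["img"]);T=cloud(f);np.save("top1.npy",T)
for v in range(212,260,4): print(v,T[v,225].round(0),T[v,262].round(0))
E
```

```text
pos [528.8 221.5 333.6] rot [ 3.1414e+00 -1.0000e-04  1.3587e+00] tool cm now [-40.49   5.06  -0.64] after yaw [-40.41   5.65  -0.64] world yaw delta -0.015 q [ 0.39  0.35  1.81 -0.    0.98  0.61]
212 [535. 161. 572.] [610. 183.  -4.]
216 [528. 160. 575.] [591. 174.  59.]
220 [521. 159. 579.] [581. 174.  54.]
224 [515. 157. 585.] [570. 173.  59.]
228 [508. 156. 589.] [559. 173.  56.]
232 [502. 155. 593.] [548. 172.  58.]
236 [495. 154. 596.] [538. 171.  60.]
240 [489. 154. 597.] [527. 171.  60.]
244 [483. 152. 604.] [517. 171.  55.]
248 [477. 151. 606.] [506. 171.  58.]
252 [487. 236. 210.] [495. 170.  60.]
256 [477. 233. 221.] [485. 171.  49.]
```

The cover is flat at z≈58, so it is shut. Next, the key.

{"method": "apply_moves", "body": {"deltas": [{"claw": -1, "delta_pos": [-5.05, 0.7, -0.08], "yaw": 0.015}, {"claw": -1, "delta_pos": [-5.05, 0.7, -0.08], "yaw": 0}, {"claw": -1, "delta_pos": [-5.05, 0.7, -0.08], "yaw": 0}, {"claw": -1, "delta_pos": [-5.05, 0.7, -0.08], "yaw": 0}, {"claw": -1, "delta_pos": [-5.05, 0.7, -0.08], "yaw": 0}, {"claw": -1, "delta_pos": [-5.05, 0.7, -0.08], "yaw": 0}, {"claw": -1, "delta_pos": [-5.05, 0.7, -0.08], "yaw": 0}, {"claw": -1, "delta_pos": [-5.05, 0.7, -0.08], "yaw": 0}]}}

```text
clock: 5.52
eef_pos: [491.2, -186.3, 340.2]
tcp_rot: [3.141, 0.0, 1.342]
contact_force: [1.2, 0.1, 0.3]
opening: 0.999
grasp_force: 0.0
```

{"method": "apply_moves", "body": {"deltas": [{"claw": -1, "delta_pos": [0, 0, 0], "yaw": 0}, {"claw": -1, "delta_pos": [0, 0, 0], "yaw": 0}, {"claw": -1, "delta_pos": [0, 0, 0], "yaw": 0}]}}

```text
clock: 5.9
eef_pos: [491.6, -183.6, 339.9]
tcp_rot: [-3.141, -0.0, 1.342]
contact_force: [-0.3, -0.0, 0.0]
opening: 1.0
grasp_force: 0.0
```

```bash
python3 - <<'E'
from h import *
go(493,-185,252,1.344)
f=r.grab_frame("side");im=f["img"];cv2.imwrite("pics/side1.png",cv2.resize(im[180:340,290:490],(800,640))[:600])
f=r.grab_frame("top");T=cloud(f).reshape(-1,3)
for n,P in(("side",np.load("side0.npy")),("top",np.load("top0.npy"))):
  p=P.reshape(-1,3);q=p[(abs(p[:,0]-493)<45)&(abs(p[:,1]+185)<45)]
  for a,b in((59.5,64.5),(66,73),(116,124)):
    s=q[(q[:,2]>a)&(q[:,2]<b)]
    if len(s)>5: print(n,a,len(s),cv2.minAreaRect(s[:,:2].astype(np.float32)),np.median(s[:,2]))
# drum, tongue in unobstructed view
p=T;q=p[(abs(p[:,0]-450)<45)&(abs(p[:,1]-220)<45)&(p[:,2]>69)&(p[:,2]<76)];print(cv2.minEnclosingCircle(q[:,:2].astype(np.float32)),np.median(q,0))
im=f["img"];cv2.imwrite("pics/lock1.png",cv2.resize(im[240:300,200:290],(800,533),interpolation=cv2.INTER_CUBIC))
E
```

```text
pos [ 491.6 -183.6  339.9] rot [-3.1413e+00 -2.0000e-04  1.3416e+00] tool cm now [-0.1   0.17  8.79] after yaw [-0.11  0.17  8.79] world yaw delta 0.002 q [-0.36  0.27  1.91  0.    0.96 -0.13]
side 59.5 104 ((492.0978088378906, -186.1329803466797), (72.7509994506836, 41.571144104003906), 77.23950958251953) 62.07806408327093
side 66 88 ((483.0198059082031, -187.37454223632812), (31.67632484436035, 66.52506256103516), 14.417952537536621) 69.8284342379655
side 116 105 ((492.512939453125, -183.6338653564453), (62.558570861816406, 16.602676391601562), 77.92797088623047) 120.19726013160914
top 59.5 104 ((494.4267272949219, -183.99758911132812), (69.13400268554688, 39.83600616455078), 76.75660705566406) 62.19715845204223
top 66 81 ((495.55999755859375, -183.0740509033203), (64.24840545654297, 33.108428955078125), 78.97603607177734) 69.53452904165624
top 116 132 ((494.3439025878906, -184.7655792236328), (58.934688568115234, 15.660562515258789), 76.58168029785156) 119.87941801100305
((451.5580749511719, 227.201416015625), 34.77667236328125) [448.02732892 222.29751063  71.85646055]
```

View pics/lock1.png

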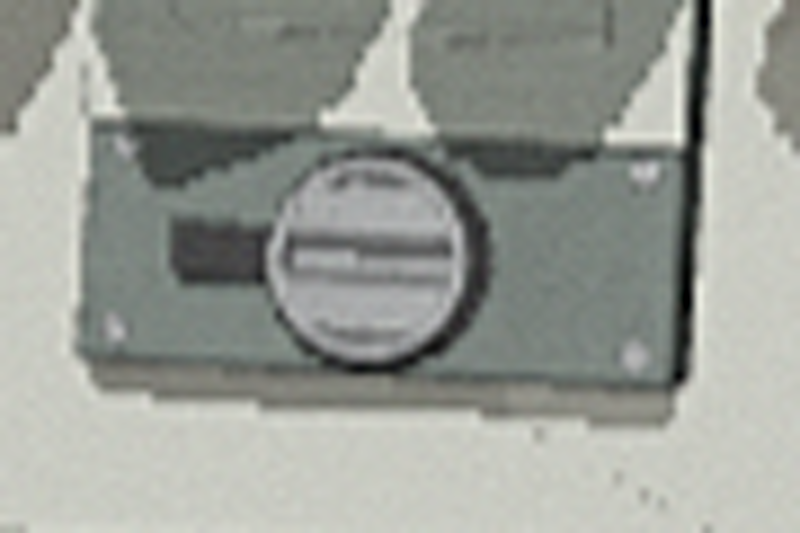

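View pics/side1.png

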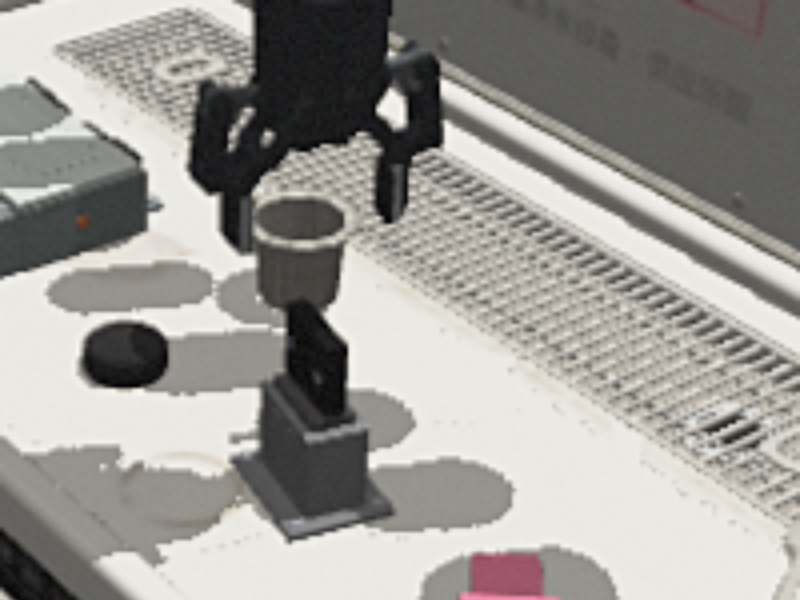

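Lock view: the drum centre is at (370,258), the slot is near level, and the tongue points left, so the cam is about 0. Side view: the open gripper straddles the key from above, clear of other things. I'll descend and grip.

{"method": "apply_moves", "body": {"deltas": [{"claw": -1, "delta_pos": [-0.1, 0.16, 1.5], "yaw": 0}, {"claw": -1, "delta_pos": [0, 0, 2], "yaw": 0}, {"claw": -1, "delta_pos": [0, 0, 2], "yaw": 0}, {"claw": -1, "delta_pos": [0, 0, 2], "yaw": 0}, {"claw": -1, "delta_pos": [0, 0, 1.45], "yaw": 0}, {"claw": -1, "delta_pos": [0, 0, 0], "yaw": 0}, {"claw": -1, "delta_pos": [0, 0, 0], "yaw": 0}]}}

```text
clock: 6.88
eef_pos: [493.1, -186.0, 250.8]
tcp_rot: [3.141, 0.0, 1.34]
contact_force: [1.6, 0.4, -0.1]
opening: 0.999
grasp_force: 0.0
```

{"method": "apply_moves", "body": {"deltas": [{"claw": 0.4, "delta_pos": [0, 0, 0], "yaw": 0}, {"claw": 0.6, "delta_pos": [0, 0, 0], "yaw": 0}, {"claw": 1, "delta_pos": [0, 0, 0], "yaw": 0}, {"claw": 1, "delta_pos": [0, 0, 0], "yaw": 0}, {"claw": 1, "delta_pos": [0, 0, 0], "yaw": 0}, {"claw": 1, "delta_pos": [0, 0, 0], "yaw": 0}], "grip_force": 60}}

```text
clock: 7.62
eef_pos: [493.0, -186.1, 250.8]
tcp_rot: [3.141, 0.0, 1.34]
contact_force: [0.7, 0.7, 5.5]
opening: 0.176
grasp_force: 58.8
```

{"method": "apply_moves", "body": {"deltas": [{"claw": 1, "delta_pos": [0, 0, -0.7], "yaw": 0}, {"claw": 1, "delta_pos": [0, 0, -1.3], "yaw": 0}, {"claw": 1, "delta_pos": [0, 0, -2], "yaw": 0}, {"claw": 1, "delta_pos": [0, 0, -2], "yaw": 0}, {"claw": 1, "delta_pos": [0, 0, -2], "yaw": 0}, {"claw": 1, "delta_pos": [0, 0, -1], "yaw": 0}, {"claw": 1, "delta_pos": [0, 0, 0], "yaw": 0}, {"claw": 1, "delta_pos": [0, 0, 0], "yaw": 0}]}}

```text
clock: 8.62
eef_pos: [492.5, -185.9, 339.9]
tcp_rot: [-3.141, -0.0, 1.34]
contact_force: [-0.2, -0.2, -2.7]
opening: 0.18
grasp_force: 59.1
```

```bash
python3 - <<'E'
from h import *
go(450,221,335,1.561)
f=r.grab_frame("side");cv2.imwrite("pics/side2.png",cv2.resize(f["img"][140:320,280:480],(660,594),interpolation=cv2.INTER_CUBIC))
E
```

```text
pos [ 492.5 -185.9  339.9] rot [-3.1405e+00 -1.0000e-04  1.3398e+00] tool cm now [ 38.63 -13.45   0.49] after yaw [40.64 -4.65  0.49] world yaw delta 0.221 q [-0.36  0.28  1.9  -0.    0.96 -0.13]
```

View pics/side2.png

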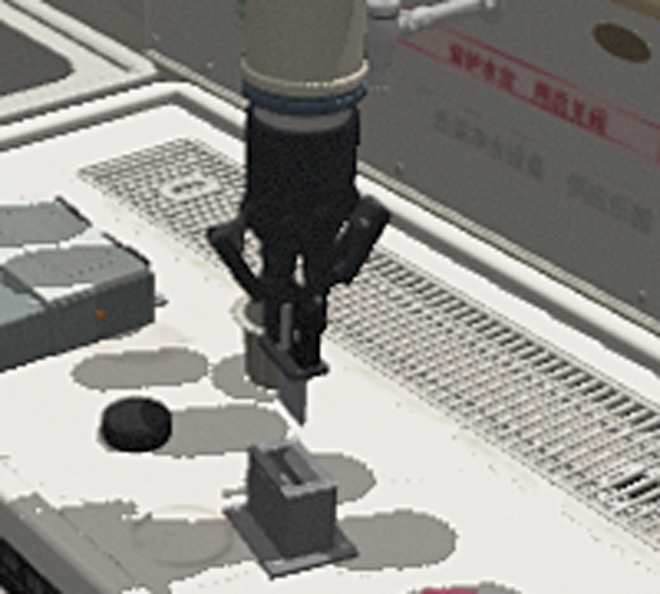

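The key hangs straight in the grip, its blade at about (292,395), above the now empty holder at (290,480). I'll carry it to the lock.

{"method": "apply_moves", "body": {"deltas": [{"claw": 1, "delta_pos": [0, 0, 0], "yaw": -0.11}, {"claw": 1, "delta_pos": [0, 0, 0], "yaw": -0.11}, {"claw": 1, "delta_pos": [5, -0.58, 0], "yaw": 0}, {"claw": 1, "delta_pos": [5, -0.58, 0], "yaw": 0}, {"claw": 1, "delta_pos": [5, -0.58, 0], "yaw": 0}, {"claw": 1, "delta_pos": [5, -0.58, 0], "yaw": 0}, {"claw": 1, "delta_pos": [5, -0.58, 0], "yaw": 0}, {"claw": 1, "delta_pos": [5, -0.58, 0], "yaw": 0}]}}

```text
clock: 9.68
eef_pos: [460.8, 115.9, 339.9]
tcp_rot: [-3.141, 0.0, 1.56]
contact_force: [1.0, -0.3, -1.9]
opening: 0.182
grasp_force: 59.0
```

{"method": "apply_moves", "body": {"deltas": [{"claw": 1, "delta_pos": [5, -0.58, 0], "yaw": 0}, {"claw": 1, "delta_pos": [4, -0.5, 0], "yaw": 0}, {"claw": 1, "delta_pos": [1.6, -0.1, 0], "yaw": 0}, {"claw": 1, "delta_pos": [0, 0, 0], "yaw": 0}, {"claw": 1, "delta_pos": [0, 0, 0], "yaw": 0}, {"claw": 1, "delta_pos": [0, 0, 0], "yaw": 0}]}}

```text
clock: 10.42
eef_pos: [450.8, 219.4, 340.4]
tcp_rot: [-3.141, 0.0, 1.558]
contact_force: [0.4, -0.4, -1.8]
opening: 0.179
grasp_force: 59.1
```

```bash
python3 - <<'E'
from h import *
go(450,221,310,1.561)
f=r.grab_frame("side");cv2.imwrite("pics/side3.png",cv2.resize(f["img"][130:260,220:350],(600,600),interpolation=cv2.INTER_CUBIC))
p=cloud(f).reshape(-1,3);q=p[(p[:,2]>70)&(p[:,2]<74)&(np.hypot(p[:,0]-450,p[:,1]-221)<45)]
if len(q)>5: print(len(q),cv2.minEnclosingCircle(q[:,:2].astype(np.float32)),q.min(0),q.max(0))
P=np.load("side0.npy").reshape(-1,3);q=P[(P[:,2]>69.5)&(P[:,2]<75)&(np.hypot(P[:,0]-450,P[:,1]-221)<40)]
print(len(q),cv2.minEnclosingCircle(q[:,:2].astype(np.float32)),q.min(0),q.max(0))
E
```

```text
pos [450.8 219.4 340.4] rot [-3.1413e+00  4.0000e-04  1.5584e+00] tool cm now [ 0.16 -0.09  3.04] after yaw [ 0.16 -0.09  3.04] world yaw delta 0.003 q [ 0.45  0.24  1.96 -0.    0.95  0.46]
114 ((446.19512939453125, 220.81198120117188), 32.932132720947266) [416.40200645 191.41952974  70.05630633] [479.00334653 251.16275819  73.95283487]
135 ((446.7768859863281, 222.4223175048828), 33.15555191040039) [417.88535971 190.73758628  69.5191218 ] [478.22005182 255.55477083  74.91914626]
```

View pics/side3.png

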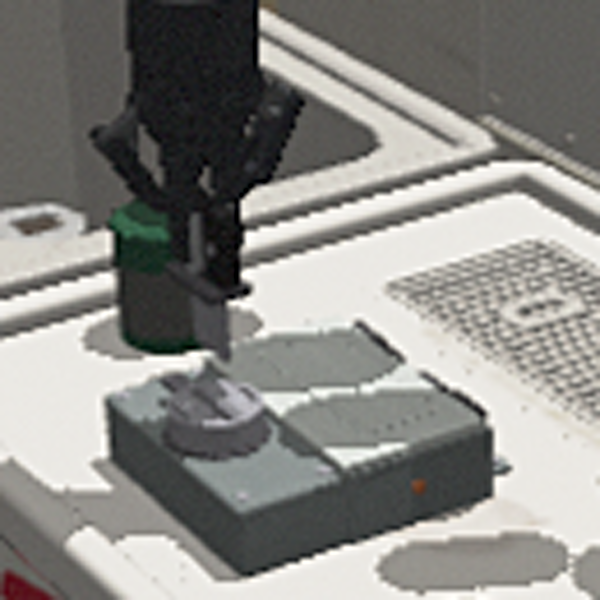

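The blade hangs just above the slot in the drum, at (215,385) in the crop, and lines up with it. I'll make a small correction and lower it.

{"method": "apply_moves", "body": {"deltas": [{"claw": 1, "delta_pos": [0.06, -0.15, 1.5], "yaw": 0}, {"claw": 1, "delta_pos": [0, 0, 1.2], "yaw": 0}, {"claw": 1, "delta_pos": [0, 0, 0.6], "yaw": 0}, {"claw": 1, "delta_pos": [0, 0, 0.3], "yaw": 0}, {"claw": 1, "delta_pos": [0, 0, 0.2], "yaw": 0}, {"claw": 1, "delta_pos": [0, 0, 0], "yaw": 0}]}}

```text
clock: 11.22
eef_pos: [449.3, 221.2, 302.5]
tcp_rot: [3.141, -0.0, 1.56]
contact_force: [-0.8, -0.4, -1.3]
opening: 0.18
grasp_force: 59.1
```

In the bevel with no force so far. Continuing down.

{"method": "apply_moves", "body": {"deltas": [{"claw": 1, "delta_pos": [0, 0, 0.2], "yaw": 0}, {"claw": 1, "delta_pos": [0, 0, 0.2], "yaw": 0}, {"claw": 1, "delta_pos": [0, 0, 0.1], "yaw": 0}, {"claw": 1, "delta_pos": [0, 0, 0], "yaw": 0}]}}

```text
clock: 11.72
eef_pos: [449.4, 221.2, 297.6]
tcp_rot: [3.141, -0.0, 1.56]
contact_force: [1.1, -0.9, 0.1]
opening: 0.177
grasp_force: 59.2
```

{"method": "apply_moves", "body": {"deltas": [{"claw": 1, "delta_pos": [0, 0, 0.2], "yaw": 0}, {"claw": 1, "delta_pos": [0, 0, 0], "yaw": 0.1}, {"claw": 1, "delta_pos": [0, 0, 0], "yaw": 0.15}, {"claw": 1, "delta_pos": [0, 0, 0], "yaw": 0.15}], "grip_force": 80}}

```text
clock: 12.22
eef_pos: [449.6, 221.2, 295.4]
tcp_rot: [3.141, -0.001, 1.155]
contact_force: [1.9, -1.3, -2.8]
opening: 0.178
grasp_force: 78.1
```

```bash
python3 -c "
from h import *
s=r.sense();print(s['contact_force'],s['wrist_torque'],s['tcp_rot'],s['eef_pos'])"
```

```text
[ 1.93656592 -1.26984161 -2.83270198] [-0.04320704 -0.54745638  0.06588302] [ 3.14059264e+00 -6.40674868e-04  1.15514910e+00] [449.60701237 221.17225694 295.42555058]
```

{"method": "apply_moves", "body": {"deltas": [{"claw": 1, "delta_pos": [0, 0, 0], "yaw": 0.15}, {"claw": 1, "delta_pos": [0, 0, 0], "yaw": 0.15}, {"claw": 1, "delta_pos": [0, 0, 0], "yaw": 0.15}, {"claw": 1, "delta_pos": [0, 0, 0], "yaw": 0}]}}

```text
clock: 12.72
eef_pos: [449.2, 221.1, 295.4]
tcp_rot: [-3.142, 0.0, 0.711]
contact_force: [0.2, 0.0, -2.3]
opening: 0.173
grasp_force: 78.3
```

{"method": "apply_moves", "body": {"deltas": [{"claw": 1, "delta_pos": [0, 0, 0], "yaw": 0.15}, {"claw": 1, "delta_pos": [0, 0, 0], "yaw": 0.15}, {"claw": 1, "delta_pos": [0, 0, 0], "yaw": 0.15}, {"claw": 1, "delta_pos": [0, 0, 0], "yaw": 0.15}, {"claw": 1, "delta_pos": [0, 0, 0], "yaw": 0}]}}

```text
clock: 13.35
eef_pos: [449.0, 221.3, 295.4]
tcp_rot: [-3.141, 0.0, 0.114]
contact_force: [0.4, 3.1, -2.9]
opening: 0.178
grasp_force: 78.4
```

```bash
python3 -c "
from h import *
s=r.sense();print(s['contact_force'],s['wrist_torque'],s['tcp_rot'],s['eef_pos'])"
```

```text
[ 0.41646615  3.08574222 -2.85073841] [0.66992775 0.07111309 0.09210126] [-3.14115740e+00  4.28467014e-04  1.13662727e-01] [449.03429197 221.34105921 295.36330998]
```

{"method": "apply_moves", "body": {"deltas": [{"claw": 1, "delta_pos": [0, 0, 0], "yaw": 0.08}, {"claw": 1, "delta_pos": [0, 0, 0], "yaw": 0.05}, {"claw": 1, "delta_pos": [0, 0, 0], "yaw": 0.04}, {"claw": 1, "delta_pos": [0, 0, 0], "yaw": 0}]}}

```text
clock: 13.85
eef_pos: [449.1, 221.4, 295.4]
tcp_rot: [-3.141, 0.0, -0.055]
contact_force: [-1.3, 4.7, -3.0]
opening: 0.176
grasp_force: 78.3
```

```bash
python3 -c "
from h import *
s=r.sense();print(s['contact_force'],s['wrist_torque'],s['tcp_rot'],s['eef_pos'])"
```

```text
[-1.31557287  4.67117337 -3.00366859] [1.13699703 0.23592371 0.1092675 ] [-3.14086640e+00  3.35705698e-04 -5.52783448e-02] [449.10601254 221.43455718 295.4351465 ]
```

{"method": "apply_moves", "body": {"deltas": [{"claw": 1, "delta_pos": [0, 0, 0], "yaw": 0.03}, {"claw": 1, "delta_pos": [0, 0, 0], "yaw": 0.03}, {"claw": 1, "delta_pos": [0, 0, 0], "yaw": 0}]}}

```text
clock: 14.22
eef_pos: [449.1, 221.6, 295.4]
tcp_rot: [-3.141, 0.0, -0.116]
contact_force: [-0.1, 6.3, -3.0]
opening: 0.172
grasp_force: 78.4
```

```bash
python3 -c "
from h import *
s=r.sense();print(s['contact_force'],s['wrist_torque'],s['tcp_rot'],s['eef_pos'])"
```

```text
[-0.10833183  6.3406671  -2.98106455] [1.59513715 0.28663033 0.36675259] [-3.14059043e+00  2.11548698e-04 -1.16047073e-01] [449.12174188 221.59180527 295.44054002]
```

{"method": "apply_moves", "body": {"deltas": [{"claw": 1, "delta_pos": [0, 0, 0], "yaw": 0.03}, {"claw": 1, "delta_pos": [0, 0, 0], "yaw": 0.02}, {"claw": 1, "delta_pos": [0, 0, 0], "yaw": 0}]}}

```text
clock: 14.6
eef_pos: [449.1, 221.7, 295.5]
tcp_rot: [-3.141, -0.0, -0.164]
contact_force: [-1.1, 7.4, -2.8]
opening: 0.174
grasp_force: 80.3
```

```bash
python3 -c "
from h import *
s=r.sense();print(s['contact_force'],s['wrist_torque'],s['tcp_rot'],s['eef_pos'])"
```

```text
[-1.09285785  7.4197999  -2.83312063] [1.70768021 0.30226927 1.30817831] [-3.14088462e+00 -6.36148687e-05 -1.64003754e-01] [449.09769236 221.66900995 295.46557743]
```

Torque is at 1.3 N m, so it is hard on the stop. Next: back off within the play, lift, and look.

{"method": "apply_moves", "body": {"deltas": [{"claw": 1, "delta_pos": [0, 0, 0], "yaw": -0.06}, {"claw": 1, "delta_pos": [0, -0.1, 0], "yaw": -0.05}, {"claw": 1, "delta_pos": [0, 0, -0.4], "yaw": 0}, {"claw": 1, "delta_pos": [0, 0, -0.8], "yaw": 0}, {"claw": 1, "delta_pos": [0, 0, -1], "yaw": 0}, {"claw": 1, "delta_pos": [0, 0, -1.4], "yaw": 0}, {"claw": 1, "delta_pos": [0, 0, -1], "yaw": 0}, {"claw": 1, "delta_pos": [0, 0, 0], "yaw": 0}]}}

```text
clock: 15.6
eef_pos: [449.6, 222.3, 342.6]
tcp_rot: [-3.141, -0.002, -0.06]
contact_force: [0.3, 0.0, -2.3]
opening: 0.18
grasp_force: 78.7
```

```bash
python3 -c "
from h import *
go(493.0,-186.1,340,1.34)
f=r.grab_frame('side');cv2.imwrite('pics/side4.png',cv2.resize(f['img'][130:260,220:350],(600,600),interpolation=cv2.INTER_CUBIC))"
```

```text
pos [449.6 222.3 342.6] rot [-3.1406e+00 -1.9000e-03 -6.0200e-02] tool cm now [ 6.78 40.5   0.26] after yaw [-38.76  13.56   0.26] world yaw delta 1.4 q [ 0.46  0.24  1.95 -0.    0.95  2.09]
```

View pics/side4.png

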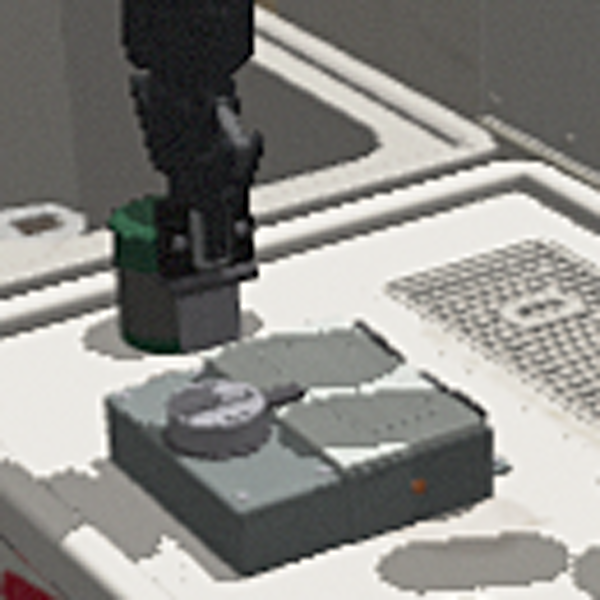

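The tongue at (285,393) now points back over the shut cover, and the key is still held straight. Returning it to the holder.

{"method": "apply_moves", "body": {"deltas": [{"claw": 1, "delta_pos": [0, 0, 0], "yaw": -0.175}, {"claw": 1, "delta_pos": [0, 0, 0], "yaw": -0.175}, {"claw": 1, "delta_pos": [0, 0, 0], "yaw": -0.175}, {"claw": 1, "delta_pos": [0, 0, 0], "yaw": -0.175}, {"claw": 1, "delta_pos": [0, 0, 0], "yaw": -0.175}, {"claw": 1, "delta_pos": [0, 0, 0], "yaw": -0.175}, {"claw": 1, "delta_pos": [0, 0, 0], "yaw": -0.175}, {"claw": 1, "delta_pos": [0, 0, 0], "yaw": -0.175}]}}

```text
clock: 16.65
eef_pos: [449.1, 222.0, 340.9]
tcp_rot: [-3.141, 0.001, 1.346]
contact_force: [-0.2, -0.0, -2.7]
opening: 0.176
grasp_force: 78.6
```

{"method": "apply_moves", "body": {"deltas": [{"claw": 1, "delta_pos": [-4.84, 1.69, 0], "yaw": 0}, {"claw": 1, "delta_pos": [-4.84, 1.69, 0], "yaw": 0}, {"claw": 1, "delta_pos": [-4.84, 1.69, 0], "yaw": 0}, {"claw": 1, "delta_pos": [-4.84, 1.69, 0], "yaw": 0}, {"claw": 1, "delta_pos": [-4.84, 1.69, 0], "yaw": 0}, {"claw": 1, "delta_pos": [-4.84, 1.69, 0], "yaw": 0}, {"claw": 1, "delta_pos": [-4.84, 1.69, 0], "yaw": 0}, {"claw": 1, "delta_pos": [-4.84, 1.69, 0], "yaw": 0}]}}

```text
clock: 17.65
eef_pos: [492.1, -187.4, 341.0]
tcp_rot: [-3.141, -0.0, 1.34]
contact_force: [0.4, 0.7, -1.6]
opening: 0.176
grasp_force: 78.7
```

{"method": "apply_moves", "body": {"deltas": [{"claw": 1, "delta_pos": [0, 0, 0], "yaw": 0}, {"claw": 1, "delta_pos": [0, 0, 0], "yaw": 0}, {"claw": 1, "delta_pos": [0, 0, 0], "yaw": 0}, {"claw": 1, "delta_pos": [0, 0, 0], "yaw": 0}]}}

```text
clock: 18.15
eef_pos: [492.3, -184.8, 341.5]
tcp_rot: [-3.141, -0.0, 1.341]
contact_force: [-0.3, -0.1, -2.5]
opening: 0.177
grasp_force: 78.8
```

```bash
python3 -c "
from h import *
go(493.0,-186.1,320,1.34)
f=r.grab_frame('side');cv2.imwrite('pics/side5.png',cv2.resize(f['img'][200:320,310:430],(600,600),interpolation=cv2.INTER_CUBIC))
f=r.grab_frame('top');p=cloud(f).reshape(-1,3);q=p[(abs(p[:,0]-448)<150)&(p[:,1]>180)&(p[:,1]<260)&(p[:,2]>62)&(p[:,2]<68)&(p[:,0]>485)];print('tongue',len(q),q.min(0),q.max(0),np.polyfit(q[:,0],q[:,1],1))"
```

```text
pos [ 492.3 -184.8  341.5] rot [-3.1413e+00 -1.0000e-04  1.3412e+00] tool cm now [-0.11  0.1   2.15] after yaw [-0.11  0.1   2.15] world yaw delta -0.001 q [-0.36  0.27  1.9   0.    0.96 -0.13]
tongue 137 [485.4923797  180.06798755  62.00127745] [592.66357615 259.08337218  67.63128388] [-2.08529513e-02  2.31434021e+02]
```

View pics/side5.png

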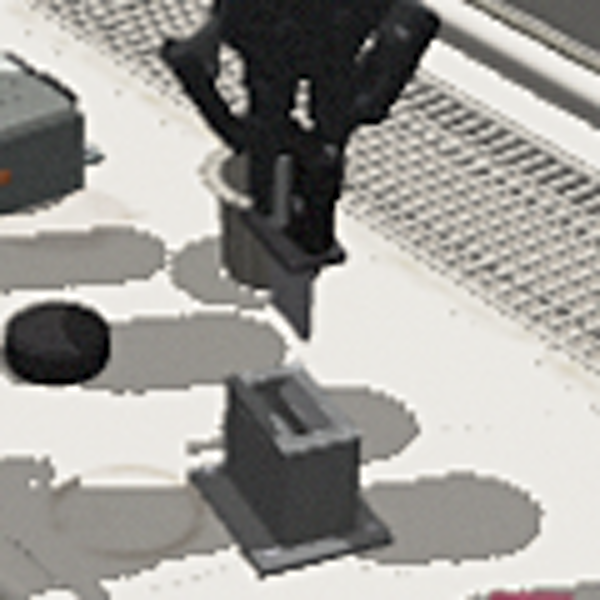

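The key is upright above the pocket at (292,405). Lowering.

{"method": "apply_moves", "body": {"deltas": [{"claw": 1, "delta_pos": [-0.11, 0.1, 1.5], "yaw": 0}, {"claw": 1, "delta_pos": [0, 0, 1.5], "yaw": 0}, {"claw": 1, "delta_pos": [0, 0, 1], "yaw": 0}, {"claw": 1, "delta_pos": [0, 0, 0.8], "yaw": 0}, {"claw": 1, "delta_pos": [0, 0, 0.8], "yaw": 0}, {"claw": 1, "delta_pos": [0, 0, 0.5], "yaw": 0}]}}

```text
clock: 19.0
eef_pos: [493.0, -187.0, 280.0]
tcp_rot: [-3.141, -0.0, 1.34]
contact_force: [-0.3, 0.2, -1.9]
opening: 0.173
grasp_force: 78.8
```

{"method": "apply_moves", "body": {"deltas": [{"claw": 1, "delta_pos": [0, 0, 1], "yaw": 0}, {"claw": 1, "delta_pos": [0, 0, 1], "yaw": 0}, {"claw": 1, "delta_pos": [0, 0, 0.6], "yaw": 0}, {"claw": 1, "delta_pos": [0, 0, 0.2], "yaw": 0}, {"claw": 1, "delta_pos": [0, 0, 0], "yaw": 0}]}}

```text
clock: 19.62
eef_pos: [493.1, -187.1, 252.4]
tcp_rot: [-3.142, 0.0, 1.34]
contact_force: [0.3, -0.7, -2.0]
opening: 0.179
grasp_force: 78.8
```

{"method": "apply_moves", "body": {"deltas": [{"claw": 1, "delta_pos": [0, 0, 0.1], "yaw": 0}, {"claw": 1, "delta_pos": [0, 0, 0.1], "yaw": 0}, {"claw": 1, "delta_pos": [0, 0, 0], "yaw": 0}]}}

```text
clock: 20.0
eef_pos: [493.2, -187.1, 250.8]
tcp_rot: [3.141, 0.0, 1.34]
contact_force: [-0.5, 0.9, 2.3]
opening: 0.18
grasp_force: 79.0
```

{"method": "apply_moves", "body": {"deltas": [{"claw": 1, "delta_pos": [0, 0, 0.05], "yaw": 0}, {"claw": 0.5, "delta_pos": [0, 0, 0], "yaw": 0}, {"claw": 0, "delta_pos": [0, 0, 0], "yaw": 0}, {"claw": -1, "delta_pos": [0, 0, 0], "yaw": 0}, {"claw": -1, "delta_pos": [0, 0, 0], "yaw": 0}, {"claw": -1, "delta_pos": [0, 0, 0], "yaw": 0}, {"claw": -1, "delta_pos": [0, 0, 0], "yaw": 0}]}}

```text
clock: 20.88
eef_pos: [493.0, -187.1, 250.0]
tcp_rot: [-3.142, 0.0, 1.34]
contact_force: [-0.4, -0.6, -0.6]
opening: 1.003
grasp_force: 0.0
```

{"method": "apply_moves", "body": {"deltas": [{"claw": -1, "delta_pos": [0, 0, -1], "yaw": 0}, {"claw": -1, "delta_pos": [0, 0, -2], "yaw": 0}, {"claw": -1, "delta_pos": [0, 0, -3], "yaw": 0}, {"claw": -1, "delta_pos": [0, 0, -3], "yaw": 0}, {"claw": -1, "delta_pos": [0, -5, -1], "yaw": 0}, {"claw": -1, "delta_pos": [0, -5, 0], "yaw": 0}, {"claw": -1, "delta_pos": [0, -4, 0], "yaw": 0}, {"claw": -1, "delta_pos": [0, 0, 0], "yaw": 0}]}}

```text
clock: 21.88
eef_pos: [354.4, -154.3, 350.4]
tcp_rot: [-3.141, -0.0, 1.339]
contact_force: [0.2, -0.9, 1.4]
opening: 1.002
grasp_force: 0.0
```

```bash
python3 - <<'E'
from h import *
print(r.sense()["eef_pos"])
T=[]
for n in("side","top"):
  f=r.grab_frame(n);p=cloud(f).reshape(-1,3);q=p[(abs(p[:,0]-493)<45)&(abs(p[:,1]+185)<45)]
  for a,b in((59.5,64.5),(66,74),(116,124)):
    s=q[(q[:,2]>a)&(q[:,2]<b)]
    if len(s)>5: print(n,a,len(s),cv2.minAreaRect(s[:,:2].astype(np.float32)),np.median(s[:,2]))
  T.append(cv2.resize(f["img"][130:300,200:400] if n=="side" else f["img"][190:300,140:300],(400,560),interpolation=cv2.INTER_CUBIC))
cv2.imwrite("pics/end.png",np.hstack(T))
E
```

```text
[ 354.40373848 -154.26406031  350.38978409]
side 59.5 89 ((492.4413146972656, -185.4794921875), (73.15080261230469, 42.070003509521484), 74.63619995117188) 62.57778254355901
side 66 97 ((490.902099609375, -188.18807983398438), (68.5642318725586, 34.67397689819336), 83.41490173339844) 70.34457960539294
side 116 105 ((490.8080139160156, -186.4182891845703), (59.95798110961914, 17.556102752685547), 74.92404174804688) 120.0439222496326
top 59.5 94 ((494.5835266113281, -183.95550537109375), (69.50225067138672, 40.001373291015625), 76.7337646484375) 61.62256872013086
top 66 88 ((495.27392578125, -182.0808563232422), (67.64178466796875, 35.637367248535156), 73.28215026855469) 69.30710517218392
top 116 137 ((493.48614501953125, -185.39120483398438), (59.35742950439453, 15.750748634338379), 76.56837463378906) 119.68344634859795
```

View pics/end.png

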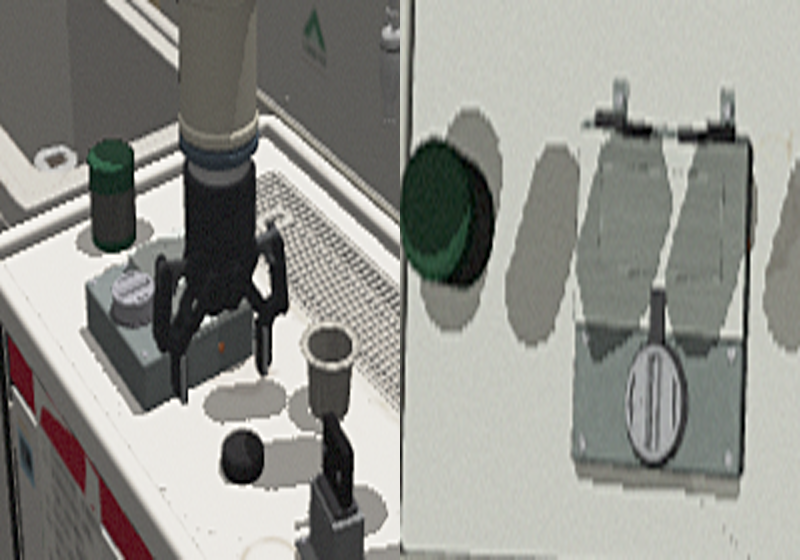

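The tongue, tip at (657,292), points straight back over the shut cover. The key is home: its top is at z≈120, the same as before. The robot is clear, so I'm handing in.

```bash
python3 -c "
from rig import r
print(r.sign_off())"
```

```text
the job is handed in; nothing more can be done
None
```

The job is handed in: I pressed the cover shut, turned the lock a quarter turn to its stop with the tongue over the cover, and put the key back home in its holder; only the cover, lock and key were touched (about 22 s used).

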